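# Gauge the air gap beside the cup warmer

### The job

Push the grey capsule drawer unit sideways across the slab until its side rests squarely against both rubber bumpers on the cup warmer. Then take the steel taper gauge out of the bamboo block by its handle and slide its blade straight down into the air gap between the unit and the warmer, about midway between the two bumpers, until it just drags snugly on both sides, without jamming it in or wedging the unit off the bumpers. Finish still holding the gauge upright at that depth in the gripper, so that the gap can be read, and leave the cups and the other things standing where they are.

Things in the scene. Friction and masses are not known exactly. Their poses are not given: they have to be found in the camera images.
- warmer: Cup warmer, fixed: steel box 280 (x) x 220 (y) x 85 mm high, sides upright. Origin: centre of its underside, on the slab; x away from the robot, y to its left. The louvred face at y = -110 mm, with the two bumpers, looks to the drawer unit. A rail 29 mm high edges its top, from 50 mm behind that face on; two glass cups stand on it.
- gap_side (a point): Middle of the top edge of the warmer's louvred face, 85 mm above the slab, midway between the bumpers; axes as warmer. The drawer unit's top is level with it.
- bumper_near (a point): Centre of the end face of the rubber bumper nearer to the robot: a fixed 18 mm cylinder standing out of the louvred face along the warmer's -y, 75 mm from the middle of the face, 50 mm above the slab. Both bumpers stand out equally, 7 to 10 mm: that is the width of the air gap once the unit rests on them. Axes as warmer.
- bumper_far (a point): The same on the bumper farther from the robot, 150 mm beyond the near one along the warmer's x.
- drawer_unit: Capsule drawer unit, loose: grey plastic box 200 (x) x 150 (y) x 85 mm high, 1.2 to 1.8 kg, 6 to 13 N to slide. Origin: centre of its underside. Its side y = +75 mm goes against the bumpers: push on the middle of the other side (y = -75 mm). It starts some 30 to 115 mm short, up to 0.12 rad askew. The drawer front faces -x, open up to 20 mm, with a 14 mm lip.
- gauge: Taper gauge, 90 g: wedge blade 80 mm long, 18 mm wide (x), thickness (y) growing evenly from 2 mm at the tip to 12 mm at the root, both faces sloping alike; then a collar 34 (x) x 22 (y) x 6 mm and a black handle 24 (x) x 16 (y) x 60 mm. Origin: centre of the tip; z up to the handle (root at 80, handle 86 to 146 mm). It starts upright, tip 12 mm above the slab, collar on the block's top.
- gauge_grip (a point): Centre of the gauge's handle, on its axis, 118 mm above the tip; axes as gauge. Grip it across its 16 mm thickness (y), fingers pointing down.
- block: Bamboo utensil block, fixed: 70 (x) x 130 (y) x 92 mm high, with three upright slots of 24 (x) x 16 (y) mm right through it at y = -40, 0 and +40 mm. Origin: centre of its underside. The gauge stands in the middle slot with its y along the block's y; the others are empty.
- cup_a: Clear glass cappuccino cup with a handle, 82 mm across, 72 mm high, standing on the warmer's top nearer to the robot: leave it. Origin: centre of its underside.
- cup_b: The same, standing farther from the robot on the warmer: leave it.
- knock_tube: Stainless steel knock tube with a rubber bar across its mouth, 110 mm diameter, 150 mm high, on the slab beyond the drawer unit: leave it. Origin: centre of its underside.
- pitcher: Steel milk pitcher, 92 mm across plus handle, 100 mm high, beyond the warmer and unit: leave it. Origin: centre of its underside.
- tamper: Steel coffee tamper standing on its 58 mm base, 90 mm high, in front, between the unit and the block: leave it. Origin: centre of its underside.
- stirrer_cup: Bamboo cup of wooden stirrers, 68 mm across, 100 mm high (stirrers to 160 mm), beyond the block: leave it. Origin: centre of its underside.
- sugar_bowl: Lidded white sugar bowl, 88 mm across, 78 mm high, in front of the block: leave it. Origin: centre of its underside.
Things that resemble listed ones, but are neither listed nor needed, are in the scene too. Leave any green or white look-alike of the gauge alone.

How it is judged:
By the outcome, as a careful person would: the job done as asked, in the order asked, and still so for the second after the job is handed in, while the arm keeps its last pose, push and grip.
It also fails if it takes over 72 s, if anything falls off the work surface, if the arm or the gripper's body presses on something with over 40 N, if the wrist force passes 120 N, or if a joint passes its speed limit or range.

### The arm

A 7-joint arm with a two-finger parallel gripper is mounted at the origin on the work surface. World frame = base frame: x ahead of the robot, y to its left, z up, the work surface at z = 0. Lengths are in m, angles in rad, forces in N, time in s.
With the tool pointing down it reaches from about 0.425 to 0.875 m from the base axis. Payload 4.7 kg.
Tool frame: the origin (TCP) lies at the very end of the fingers, on their centre line; the grasp point (between the pads) lies 19 mm behind it; z points along the fingers, y is the line along which they close (so a half turn about z gives the same grasp; the last joint's range is limited). The gripper opens to 87 mm and grips with 3 to 60 N. Pads are 19 mm wide; open, the fingers measure 117 mm over their backs; the gripper's body (75 mm by 190 mm) begins 51 mm behind the grasp point.
Start: joints at [-1.146, 0.321, -0.07, 1.45, 0.023, 1.371, -0.057], TCP at [0.26, 0.596, 0.223] pointing down, gripper open.
Joint ranges: [-2.86, 2.86], [-0.3, 2.09], [-1.38, 1.24], [0.06, 2.45], [-1.56, 4.7], [0.09, 2.05], [-2.69, 2.69]. Speed limits (rad/s): [2.57, 2.57, 3.14, 3.14, 3.14, 3.14, 3.14].

### API

Orientations are given as a rotation vector (axis times angle).
In Python, from bench import ctrl, get_image, job gives the robot as it stands.
- The arm moves only by the shell command python3 -m crank 'ROWS' [FORCE]. ROWS is JSON, a list that holds one entry, the list of rows, each a list of 5 numbers: the shift along the tool's x, y, z in mm, then the turn about the tool's z in rad, then the closure, from -1 (fully open) to 1 (shut), so that 0 is half open. A call has 1 to 10 rows; each row shifts and turns the commanded pose from where the row before left it, along the tool's axes as they then stand; what a row does not reach is not made up. A row lasts 1/12 s, in which the tool goes at most 41.7 mm and 7.16 degrees, less where a joint would pass 70% of its speed; a pose out of reach is approached as far as the arm can. A call with a gripper value outside its range is refused whole. The fingers move at their own pace and stop on an object; FORCE is the grip in N (left out, the last holds). Time passes only in rows, so rows that do not move let the fingers close. It gives the time, the measured TCP pose, the force, the opening and the grip force at its end, in the units of the state.
- ctrl.get_state(): the state, without advancing time (a new reading comes with each control period).
- get_image(name): name is "side" or "top" or "wrist"; returns a dict with "pixels" (420x560x3 uint8, red, green, blue), "fx", "fy", "cx", "cy" (pixels), "T" (4x4, takes a point from camera to world coordinates); the wrist camera has in their place "T_tool_cam" (4x4, takes a point from camera to tool coordinates, whose origin is the TCP and whose axes are the flange's). Camera axes: x right, y down, z forward; pixel columns grow to the right and rows downward; lengths in m; the calibration is good to about 2 mm. A picture is of the moment at which its call begins: read the wrist's pose just before it. There is no depth.
- job.close_job(): hands the job in; it is judged then, once.
The state is a dict: "time": time; "joint_positions": joint angles; "qd": joint speeds; "joint_torque": joint torques, N m; "position": TCP position; "tool_rot": TCP orientation; "ft_force": force on the tool from outside, world axes, zero at the start; "torque": the same for the moment, N m; "grip_width": opening from 0.0 (shut) to 1.0 (fully open); "grip_force": force on a finger pad.
Only numpy, scipy, OpenCV 4.12 (cv2) and the standard library are available. Lean on these libraries where they do the work, as an engineer would, in place of code of your own. Each camera call takes 0.05 s, during which the arm holds its last target. There are 200 camera calls.

## Working session

There is one attempt and no reset: what is moved stays moved. The work goes in short steps, Python scripts to look and compute and a shell command to move; the robot and the scene stay as the last step left them, time stands still between calls to the robot, and variables do not carry over. Pictures are saved under pics/ and viewed, at most 10 in all, crops included, and the job is handed in when it is done.

```bash
mkdir -p pics; ls; cat > h.py <<'E'
import numpy as np, cv2
from scipy.spatial.transform import Rotation as R
from bench import ctrl, get_image, job
def st():
    s=ctrl.get_state(); return s
def snap(n,fn):
    s=ctrl.get_state(); im=get_image(n)
    if 'T' in im: T=np.array(im['T'])
    else:
        W=np.eye(4); W[:3,:3]=R.from_rotvec(s['tool_rot']).as_matrix(); W[:3,3]=s['position']; T=W@np.array(im['T_tool_cam'])
    cv2.imwrite(f'pics/{fn}.png',im['pixels'][:,:,::-1])
    np.savez(f'pics/{fn}.npz',T=T,K=[im['fx'],im['fy'],im['cx'],im['cy']])
    return im['pixels'],T
def load(fn):
    d=np.load(f'pics/{fn}.npz'); return cv2.imread(f'pics/{fn}.png'),d['T'],d['K']
def ray(fn,u,v,z):
    _,T,K=load(fn); d=T[:3,:3]@np.array([(u-K[2])/K[0],(v-K[3])/K[1],1]); o=T[:3,3]
    return o+d*(z-o[2])/d[2]
def proj(fn,p):
    _,T,K=load(fn); c=T[:3,:3].T@(np.array(p)-T[:3,3]); return K[0]*c[0]/c[2]+K[2],K[1]*c[1]/c[2]+K[3]
E
python3 - <<'E'
from h import *
s=st(); print({k:np.round(v,3) for k,v in s.items()})
print(R.from_rotvec(s['tool_rot']).as_matrix().round(3))
for n in('side','top'):
    p,T=snap(n,n+'0'); print(n,T.round(3))
im=cv2.imread('pics/top0.png'); cv2.imwrite('pics/top0b.png',cv2.resize(im,(800,600)))
im=cv2.imread('pics/side0.png'); cv2.imwrite('pics/side0b.png',cv2.resize(im,(800,600)))
E
```

```text
pics
{'time': np.float64(0.0), 'joint_positions': array([-1.146,  0.322, -0.07 ,  1.452,  0.023,  1.371, -0.057]), 'qd': array([ 0.001,  0.   , -0.002, -0.001, -0.001, -0.002,  0.   ]), 'joint_torque': array([ 1.0000e-03, -4.9129e+01, -4.0300e-01, -3.1253e+01, -6.4000e-02,
        4.4000e-02,  0.0000e+00]), 'position': array([0.259, 0.595, 0.221]), 'tool_rot': array([-6.410e-01, -3.075e+00,  3.000e-03]), 'ft_force': array([ 0.359, -0.414,  0.205]), 'torque': array([-0.008, -0.037,  0.065]), 'grip_force': np.float64(0.0), 'grip_width': np.float64(1.0)}
[[-0.917  0.399 -0.001]
 [ 0.399  0.917 -0.002]
 [-0.    -0.002 -1.   ]]
side [[ 0.898 -0.347  0.27   0.238]
 [-0.44  -0.695  0.569 -0.785]
 [-0.009 -0.629 -0.777  1.004]
 [ 0.     0.     0.     1.   ]]
top [[ 0.025 -0.986  0.167  0.319]
 [-1.    -0.023  0.013 -0.144]
 [-0.009 -0.167 -0.986  1.632]
 [ 0.     0.     0.     1.   ]]
```

View pics/top0b.png

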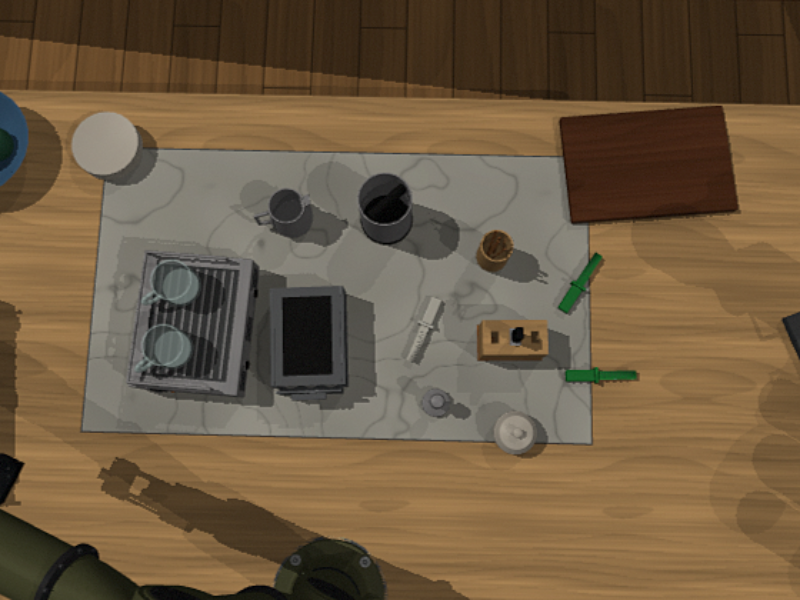

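View pics/side0b.png

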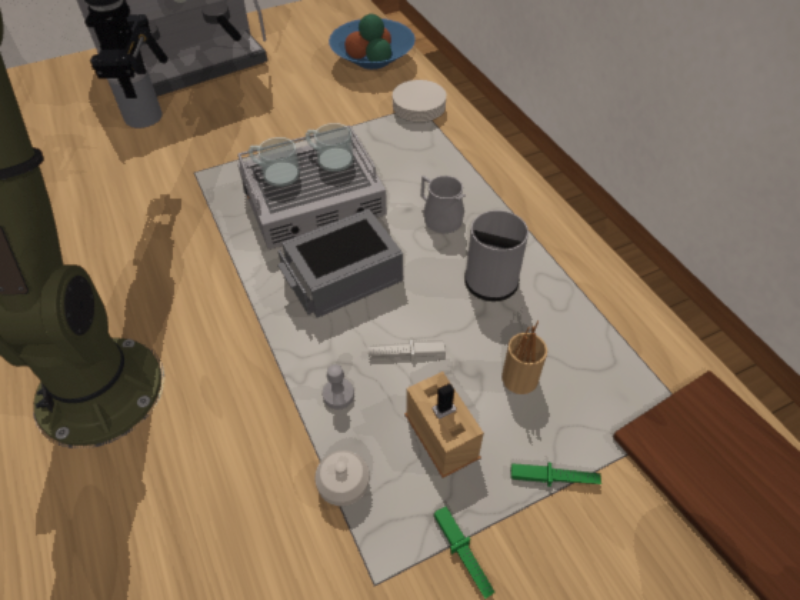

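Top view (800 px scale): the warmer is at about (190,325), the unit at (310,340), the block at (512,338) and the black gauge handle at (515,335). There are three gauge look-alikes: a white one lying at (425,328) and green ones at (580,282) and (600,376). The only steel gauge with a black handle is the one standing in the block's middle slot, at side view (445,398), so that is the one meant. I'll enlarge to confirm it and to get the corners.

```bash
python3 - <<'E'
from h import *
t=cv2.imread('pics/top0.png'); s=cv2.imread('pics/side0.png')
a=cv2.resize(t[165:290,85:265],None,fx=4.4,fy=4.4,interpolation=cv2.INTER_CUBIC)[:,:792]
cv2.imwrite('pics/cropA.png',a)
b=cv2.resize(s[250:350,270:350],None,fx=5,fy=5,interpolation=cv2.INTER_CUBIC)
c=cv2.resize(t[215:260,325:390],None,fx=6,fy=6,interpolation=cv2.INTER_CUBIC)
o=np.zeros((500,800,3),np.uint8); o[:500,:400]=b; o[:270,405:795]=c
cv2.imwrite('pics/cropB.png',o)
E
```

```text
(no output)
```

View pics/cropA.png

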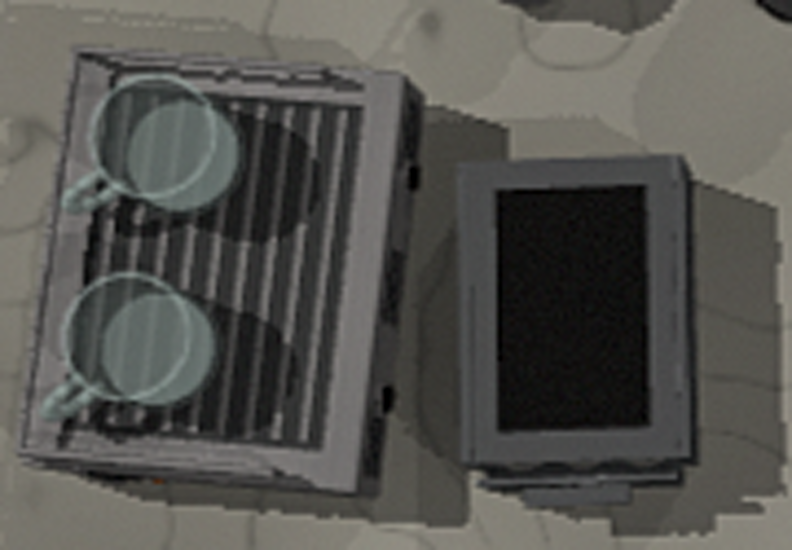

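View pics/cropB.png

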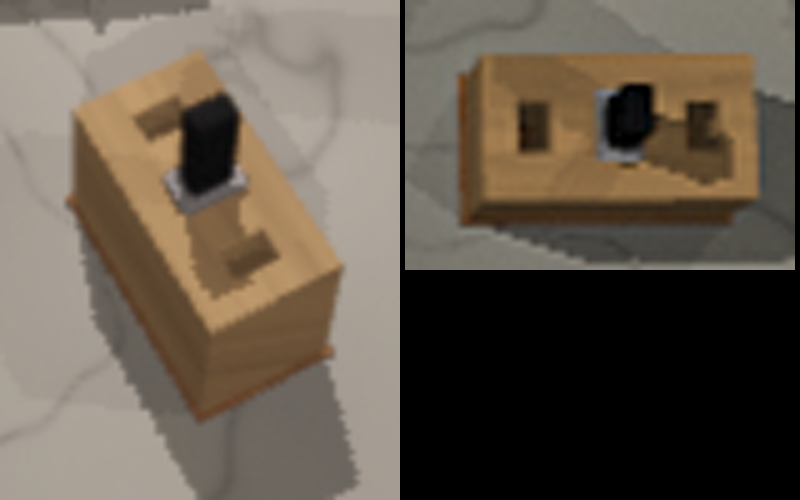

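Crop A shows the warmer's louvred top edge running from (403,75) to (355,492), and the unit's top corners at (458,162), (683,155), (693,458) and (466,465). Crop B confirms a black handle with a steel collar in the middle slot.

```bash
cat >> h.py <<'E'
def tri(obs):
    A=np.zeros((3,3));b=np.zeros(3)
    for fn,u,v in obs:
        _,T,K=load(fn); d=T[:3,:3]@np.array([(u-K[2])/K[0],(v-K[3])/K[1],1]); d/=np.linalg.norm(d); M=np.eye(3)-np.outer(d,d); A+=M;b+=M@T[:3,3]
    return np.linalg.solve(A,b)
E
python3 - <<'E'
from h import *
A=lambda u,v:((u+.5)/4.4+84.5,(v+.5)/4.4+164.5)
C=lambda u,v:((u-405+.5)/6+324.5,(v+.5)/6+214.5)
B=lambda u,v:((u+.5)/5+269.5,(v+.5)/5+249.5)
# block corners top: order far-left(+x,+y), far-right, near-right, near-left
bt=[C(485,55),C(752,55),C(757,200),C(483,203)]
bs=[B(75,110),B(200,50),B(342,265),B(212,332)]  # near-left, far-left, far-right, near-right
pair=[(0,1),(1,2),(2,3),(3,0)]
for i,j in pair: print('blk',tri([('top0',*bt[i]),('side0',*bs[j])]).round(4))
for h in(.092,.097,.102):
  P=np.array([ray('top0',*p,h) for p in bt]); Q=np.array([ray('side0',*bs[j],h) for _,j in pair])
  print(h,P.mean(0).round(4),Q.mean(0).round(4),[np.linalg.norm(P[k]-P[k-1]).round(4) for k in range(4)])
for h in (.085,.09,.095):
  U=np.array([ray('top0',*A(*p),h) for p in[(458,162),(683,155),(693,458),(466,465)]])
  W=np.array([ray('top0',*A(*p),h) for p in[(403,75),(355,492)]])
  print(h,'unit',U.round(4).tolist(),U.mean(0).round(4),[np.linalg.norm(U[k]-U[k-1]).round(4) for k in range(4)])
  d=W[0]-W[1]; print(' warm',W.round(4).tolist(),W.mean(0).round(4),np.linalg.norm(d).round(4),np.degrees(np.arctan2(d[1],d[0])).round(2))
E
```

```text
blk [ 0.5534 -0.2955  0.0883]
blk [ 0.5571 -0.4238  0.085 ]
blk [ 0.4878 -0.426   0.0845]
blk [ 0.4838 -0.2958  0.0836]
0.092 [ 0.5197 -0.3593  0.092 ] [ 0.5186 -0.3633  0.092 ] [np.float64(0.071), np.float64(0.1274), np.float64(0.0695), np.float64(0.1298)]
0.097 [ 0.519  -0.3586  0.097 ] [ 0.517  -0.3656  0.097 ] [np.float64(0.0708), np.float64(0.127), np.float64(0.0693), np.float64(0.1294)]
0.102 [ 0.5184 -0.3579  0.102 ] [ 0.5155 -0.3679  0.102 ] [np.float64(0.0705), np.float64(0.1266), np.float64(0.069), np.float64(0.129)]
0.085 unit [[0.6097, 0.1379, 0.085], [0.6179, -0.0107, 0.085], [0.4186, -0.0245, 0.085], [0.4104, 0.1222, 0.085]] [0.5142 0.0562 0.085 ] [np.float64(0.1999), np.float64(0.1488), np.float64(0.1998), np.float64(0.147)]
 warm [[0.6677, 0.1776, 0.085], [0.3913, 0.1931, 0.085]] [0.5295 0.1854 0.085 ] 0.2768 -3.2
0.09 unit [[0.6088, 0.137, 0.09], [0.6169, -0.0112, 0.09], [0.4182, -0.0249, 0.09], [0.4102, 0.1214, 0.09]] [0.5135 0.0556 0.09  ] [np.float64(0.1992), np.float64(0.1484), np.float64(0.1992), np.float64(0.1465)]
 warm [[0.6666, 0.1766, 0.09], [0.3911, 0.192, 0.09]] [0.5289 0.1843 0.09  ] 0.276 -3.2
0.095 unit [[0.6078, 0.1361, 0.095], [0.616, -0.0116, 0.095], [0.4179, -0.0253, 0.095], [0.4099, 0.1205, 0.095]] [0.5129 0.0549 0.095 ] [np.float64(0.1986), np.float64(0.1479), np.float64(0.1985), np.float64(0.146)]
 warm [[0.6655, 0.1756, 0.095], [0.3909, 0.1909, 0.095]] [0.5282 0.1833 0.095 ] 0.2751 -3.2
```

```bash
python3 -m crank '[[[-25,-25,0,0,-1],[-25,-25,0,0,-1],[-25,-25,0,0,-1],[-25,-25,0,0,-1],[-25,-25,0,0,-1],[-25,-25,0,0,-1],[-25,-25,0,0,-1],[-25,-25,0,0,-1],[-25,-25,0,0,-1],[-25,-25,0,0,-1]]]'
python3 -m crank '[[[-25,-25,0,0,-1],[-25,-25,0,0,-1],[-25,-25,0,0,-1],[-25,-25,0,0,-1],[-25,-25,0,0,-1],[-25,-25,0,0,-1],[-25,-25,0,0,-1],[-25,-25,0,0,-1],[-25,-25,0,0,-1],[-25,-25,0,0,-1]]]'
python3 -m crank '[[[0,0,0,0.122,-1],[0,0,0,0.122,-1],[0,0,0,0.122,-1],[0,0,0,0.122,-1],[0,0,0,0.122,-1],[0,0,0,0.122,-1],[0,0,0,0.122,-1],[0,0,0,0.122,-1],[0,0,0,0.122,-1],[0,0,0,0.122,-1]]]'
python3 - <<'E'
from h import *
s=st(); M=R.from_rotvec(s['tool_rot']).as_matrix(); print(s['position'],M.round(3),s['time'],np.degrees(np.arctan2(M[1,1],M[0,1])))
snap('wrist','w0')
E
```

```text
time: 0.93
position: [0.3891, 0.265, 0.2223]
tool_rot: [-0.641, -3.075, 0.0]
ft_force: [0.4, -0.2, 0.6]
grip_width: 1.001
grip_force: 0.0
time: 1.77
position: [0.5184, -0.0638, 0.2224]
tool_rot: [-0.64, -3.076, -0.0]
ft_force: [1.3, 0.2, -0.3]
grip_width: 1.0
grip_force: 0.0
time: 2.6
position: [0.518, -0.0621, 0.2221]
tool_rot: [-2.293, -2.147, 0.001]
ft_force: [0.1, 0.1, 0.0]
grip_width: 0.994
grip_force: 0.0
[ 0.51799373 -0.06209292  0.22214737] [[ 0.066  0.998 -0.001]
 [ 0.998 -0.066  0.   ]
 [ 0.    -0.001 -1.   ]] 2.6 -3.7789853316083826
```

View pics/w0.png

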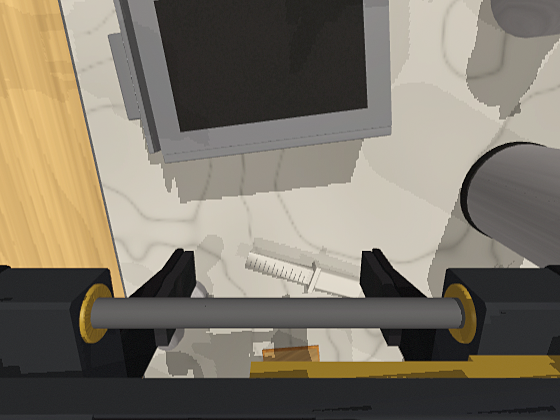

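The wrist view shows the unit's pushed edge from (163,160) to (390,130), with nothing below the two fingers. I'm going down to push.

```bash
python3 -m crank '[[[0,0,31,0,-1],[0,0,31,0,-1],[0,0,31,0,-1],[0,0,31,0,-1],[0,0,31,0,-1],[0,0,31,0,-1],[0,0,0,0,-1],[6,0,0,0,-1],[6,0,0,0,-1],[6,0,0,0,-1]]]'
python3 -m crank '[[[4,0,0,0,-1],[4,0,0,0,-1],[4,0,0,0,-1],[4,0,0,0,-1],[4,0,0,0,-1],[4,0,0,0,-1]]]'
python3 -m crank '[[[4,0,0,0,-1],[4,0,0,0,-1],[4,0,0,0,-1],[3,0,0,0,-1],[3,0,0,0,-1]]]'
python3 - <<'E'
from h import *
snap('top','top1'); t=cv2.imread('pics/top1.png')
cv2.imwrite('pics/cropC.png',cv2.resize(t[165:290,85:265],None,fx=4.4,fy=4.4,interpolation=cv2.INTER_CUBIC))
E
```

```text
time: 3.48
position: [0.5214, -0.0433, 0.0388]
tool_rot: [2.285, 2.153, 0.005]
ft_force: [0.1, -0.1, 0.1]
grip_width: 0.998
grip_force: 0.0
time: 3.98
position: [0.5202, -0.0259, 0.038]
tool_rot: [2.285, 2.15, -0.008]
ft_force: [-4.9, -13.0, 8.4]
grip_width: 1.001
grip_force: 6.5
time: 4.4
position: [0.5209, -0.0081, 0.0379]
tool_rot: [2.285, 2.151, -0.01]
ft_force: [-5.1, -13.3, 9.4]
grip_width: 1.001
grip_force: 6.8
```

```bash
python3 -m crank '[[[3,0,0,0,-1],[3,0,0,0,-1],[3,0,0,0,-1],[3,0,0,0,-1],[3,0,0,0,-1]]]'
python3 -m crank '[[[2,0,0,0,-1],[2,0,0,0,-1],[2,0,0,0,-1]]]'
python3 -m crank '[[[2,0,0,0,-1],[2,0,0,0,-1]]]'
```

```text
time: 4.87
position: [0.5231, 0.0079, 0.0377]
tool_rot: [2.287, 2.148, -0.005]
ft_force: [-0.6, -11.0, 4.4]
grip_width: 0.998
grip_force: 5.3
time: 5.12
position: [0.5235, 0.0128, 0.0376]
tool_rot: [2.285, 2.148, -0.007]
ft_force: [-1.1, -16.0, 4.5]
grip_width: 1.001
grip_force: 8.3
time: 5.28
position: [0.5235, 0.0127, 0.0377]
tool_rot: [2.284, 2.145, -0.012]
ft_force: [-1.9, -25.8, 6.1]
grip_width: 0.999
grip_force: 12.5
```

```bash
python3 -m crank '[[[1,0,0,0,-1],[0,0,0,0,-1],[0,0,0,0,-1]]]'
python3 - <<'E'
from h import *
snap('top','top2'); t=cv2.imread('pics/top2.png'); snap('wrist','w2'); w=cv2.imread('pics/w2.png')
o=np.zeros((600,800,3),np.uint8); a=cv2.resize(t[170:290,130:250],None,fx=4,fy=4,interpolation=cv2.INTER_CUBIC)
o[:480,:400]=a[:,:400]; b=cv2.resize(w,(400,300)); o[:300,400:]=b; cv2.imwrite('pics/cropC.png',o)
E
```

```text
time: 5.53
position: [0.5235, 0.0126, 0.0377]
tool_rot: [2.284, 2.144, -0.013]
ft_force: [-2.2, -23.3, 6.8]
grip_width: 0.999
grip_force: 11.4
```

View pics/cropC.png

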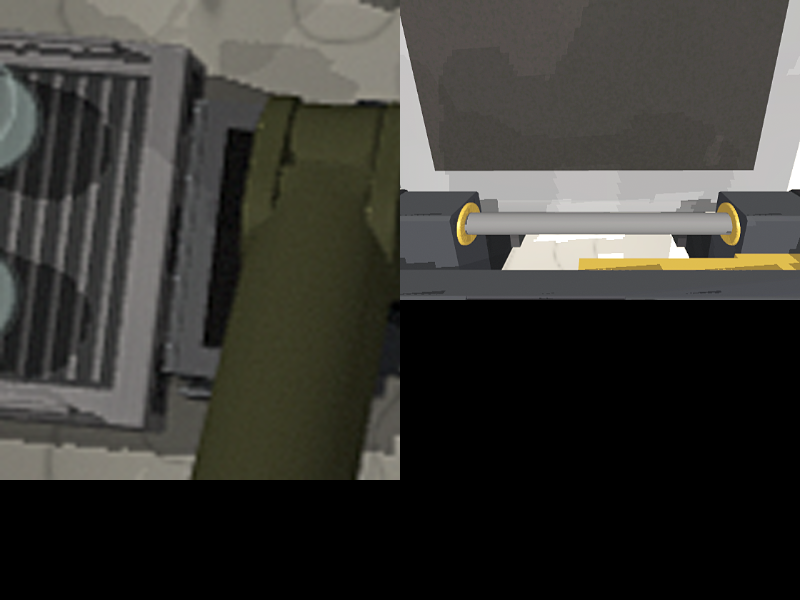

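The gap looks narrow and near parallel: the warmer edge runs (188,45) to (150,428) and the unit edge (200,100) to (170,375). I'm backing off, then looking from above the gap.

```bash
python3 -m crank '[[[-5,0,0,0,-1],[-10,0,0,0,-1],[-15,0,0,0,-1],[0,0,-35,0,-1],[0,0,-35,0,-1],[0,0,-35,0,-1],[0,0,-35,0,-1],[0,0,-35,0,-1],[0,0,-25,0,-1],[0,0,0,0,-1]]]'
python3 - <<'E'
from h import *
print(np.array(get_image('wrist')['T_tool_cam']).round(3))
snap('top','top3'); snap('wrist','w3')
t=cv2.imread('pics/top3.png'); cv2.imwrite('pics/cropD.png',cv2.resize(t[170:290,85:245],None,fx=5,fy=5,interpolation=cv2.INTER_CUBIC))
E
```

```text
time: 6.47
position: [0.525, -0.0056, 0.2431]
tool_rot: [2.283, 2.151, 0.016]
ft_force: [1.6, 0.1, 0.3]
grip_width: 0.997
grip_force: 0.0
[[ 0.001 -0.955 -0.296  0.081]
 [ 1.     0.001  0.001  0.001]
 [-0.001 -0.296  0.955 -0.163]
 [ 0.     0.     0.     1.   ]]
```

View pics/w3.png

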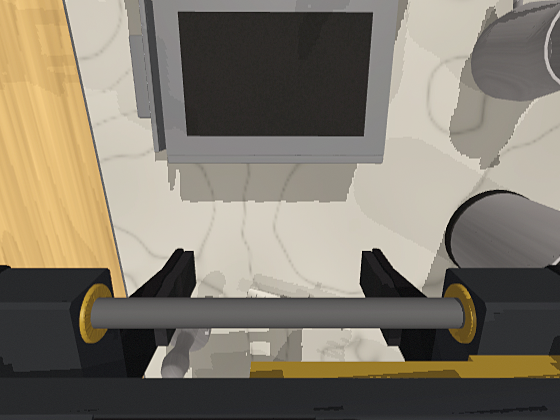

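```bash
python3 -m crank '[[[35,0,0,0,-1],[35,0,0,0,-1],[35,0,0,0,-1],[0,0,0,0,-1],[0,0,0,0,-1]]]'
python3 - <<'E'
from h import *
snap('wrist','w4'); print(load('w4')[1].round(3),load('w4')[2])
E
```

```text
time: 7.03
position: [0.5266, 0.1012, 0.2343]
tool_rot: [-2.28, -2.159, 0.006]
ft_force: [-0.5, 0.1, -0.2]
grip_width: 1.001
grip_force: 0.0
[[ 0.999 -0.05  -0.019  0.532]
 [-0.054 -0.953 -0.297  0.182]
 [-0.003  0.298 -0.955  0.397]
 [ 0.     0.     0.     1.   ]] [340.95776394 340.95776394 277.44052176 210.11888537]
```

View pics/w4.png

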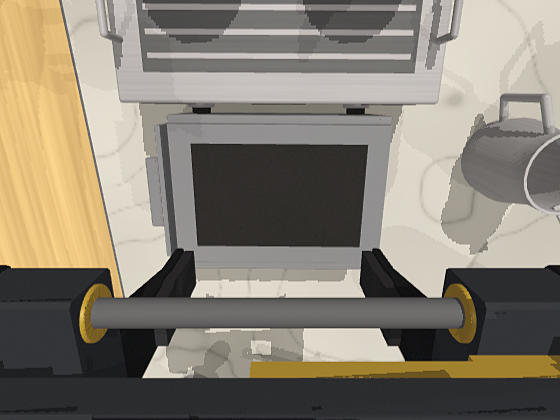

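The wrist view from above shows both bumpers, at (202,110) and (355,110), with the warmer edge at v≈103 and the unit edge at v≈115. I'll measure the lines.

```bash
python3 - <<'E'
from h import *
im,T,K=load('w4'); g=cv2.cvtColor(im,cv2.COLOR_BGR2GRAY).astype(float)
for u in (180,202,230,280,330,355,375): print(u,g[96:124,u].astype(int).tolist())
bm=[(x,y) for y in range(104,116) for x in range(180,380) if g[y,x]<45]
bm=np.array(bm); 
for s in (bm[bm[:,0]<280],bm[bm[:,0]>=280]): print(s.min(0),s.max(0),s.mean(0),len(s))
E
```

```text
180 [187, 190, 192, 187, 172, 148, 114, 82, 135, 152, 150, 149, 149, 149, 150, 152, 140, 98, 111, 140, 139, 138, 138, 136, 136, 137, 127, 107]
202 [188, 190, 192, 191, 179, 162, 140, 118, 116, 106, 104, 74, 15, 24, 24, 22, 22, 29, 102, 148, 148, 147, 145, 145, 145, 146, 138, 114]
230 [190, 190, 192, 195, 187, 167, 144, 113, 120, 120, 120, 119, 120, 119, 121, 117, 98, 59, 90, 135, 148, 146, 145, 145, 144, 145, 140, 114]
280 [191, 191, 192, 197, 195, 173, 156, 109, 82, 122, 119, 118, 118, 119, 118, 121, 113, 78, 74, 122, 149, 150, 147, 146, 144, 145, 144, 127]
330 [194, 194, 192, 194, 193, 177, 159, 133, 115, 121, 121, 121, 120, 120, 121, 123, 119, 91, 75, 121, 146, 150, 148, 147, 145, 145, 146, 138]
355 [197, 196, 194, 194, 192, 181, 164, 138, 113, 113, 109, 101, 54, 18, 22, 23, 25, 18, 40, 97, 138, 150, 149, 148, 147, 145, 147, 142]
375 [197, 196, 195, 195, 192, 182, 166, 137, 94, 121, 140, 137, 136, 137, 138, 137, 138, 135, 102, 82, 133, 149, 150, 148, 147, 147, 145, 140]
[193 108] [210 113] [201.68932039 110.37864078] 103
[346 108] [364 114] [355.00943396 111.4245283 ] 106
```

```bash
python3 - <<'E'
from h import *
for n,u,v,z in(('bn',201.7,110.4,.057),('bf',355,111.4,.057),('bmid',278.3,110.9,.057),('W180',180,103,.085),('W375',375,104,.085),('U180',180,113.2,.085),('U375',375,115,.085),('W280',280,103.6,.085),('U280',280,113.8,.085)): print(n,ray('w4',u,v,z).round(4))
# top image lines after push
t,T,K=load('top3'); g=cv2.cvtColor(t,cv2.COLOR_BGR2GRAY).astype(int)
for v in (200,215,230,245,260,270): print(v,g[v,155:190].tolist())
# gauge from top0/side0: black mask near block
for fn,(a,b,c,d) in (('top0',(215,260,340,385)),('side0',(260,300,300,325))):
    im=load(fn)[0]; m=(im[a:b,c:d].max(2)<40); ys,xs=np.nonzero(m); 
    n,l,st_,ce=cv2.connectedComponentsWithStats(m.astype(np.uint8)); k=1+np.argmax(st_[1:,4]); print(fn,st_[k],ce[k]+[c,a])
E
```

```text
bn [0.4585 0.1801 0.057 ]
bf [0.6051 0.1713 0.057 ]
bmid [0.5318 0.1757 0.057 ]
W180 [0.4464 0.1875 0.085 ]
W375 [0.6164 0.1775 0.085 ]
U180 [0.4452 0.179  0.085 ]
U375 [0.6167 0.1682 0.085 ]
W280 [0.5336 0.1823 0.085 ]
U280 [0.5332 0.1737 0.085 ]
200 [71, 83, 48, 48, 47, 66, 101, 87, 44, 48, 52, 84, 112, 107, 108, 109, 110, 111, 108, 89, 47, 29, 21, 52, 83, 71, 66, 81, 77, 78, 79, 78, 56, 52, 67]
215 [48, 51, 47, 60, 95, 100, 42, 47, 50, 80, 112, 109, 106, 110, 111, 110, 110, 97, 45, 43, 38, 54, 80, 60, 53, 71, 72, 70, 73, 66, 31, 10, 41, 72, 66]
230 [56, 56, 96, 113, 45, 55, 51, 82, 130, 125, 123, 122, 124, 122, 127, 117, 69, 48, 12, 34, 75, 79, 76, 80, 81, 79, 81, 79, 55, 7, 10, 20, 20, 35, 46]
245 [94, 118, 63, 54, 52, 74, 117, 125, 123, 121, 123, 124, 124, 119, 76, 48, 40, 53, 78, 80, 79, 80, 79, 80, 81, 83, 71, 12, 17, 15, 16, 15, 15, 23, 45]
260 [78, 52, 52, 73, 115, 123, 118, 117, 121, 120, 119, 112, 84, 46, 25, 15, 56, 85, 79, 70, 79, 80, 81, 79, 78, 80, 80, 80, 80, 80, 79, 83, 74, 49, 48]
270 [121, 120, 119, 120, 119, 118, 117, 120, 118, 120, 111, 77, 46, 24, 27, 23, 47, 79, 80, 78, 78, 80, 78, 77, 71, 66, 59, 58, 55, 53, 71, 74, 57, 47, 53]
top0 [18 14  9 11 74] [361.97297297 234.09459459]
side0 [  6  10  11  19 158] [311.24050633 278.74683544]
```

View pics/cropD.png

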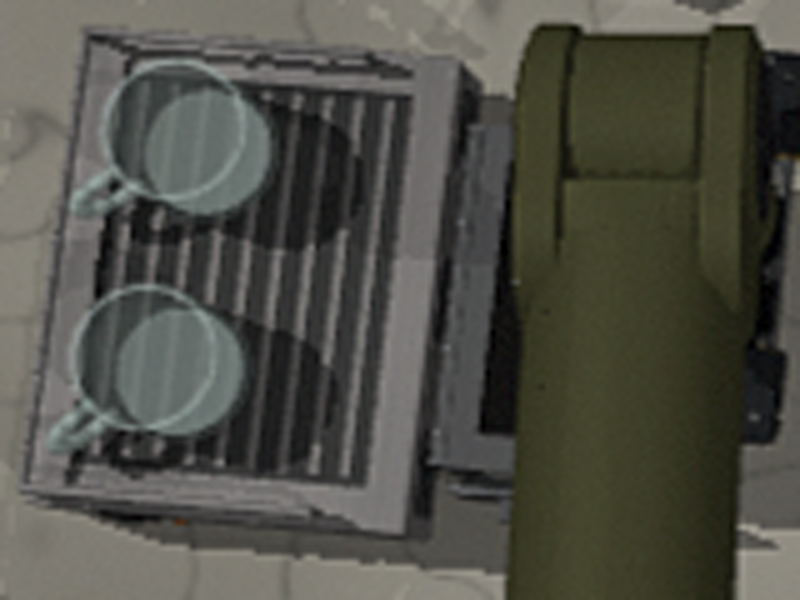

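The picture shows the gap still parallel along both edges and the cups in place. The gap is about 8.6 mm, so the blade should go about 53 mm deep. The gap centre is near (0.532, 0.178) with yaw -3.4°. Next is the gauge.

```bash
python3 - <<'E'
from h import *
print(tri([('top0',361.97,234.09),('side0',311.24,278.75)]).round(4))
p=ray('top0',361.97,234.09,.130);print(p, ray('side0',311.24,278.75,.13))
s=st();M=R.from_rotvec(s['tool_rot']).as_matrix();print(s['position'],np.degrees(np.arctan2(M[1,1],M[0,1])))
for n,tgt in(('view',[.520,-.445,.234]),('above',[.519,-.362,.234])):
    print(n,(M.T@(np.array(tgt)-s['position'])*1000).round(1))
E
```

```text
[ 0.5207 -0.3598  0.1213]
[ 0.51995032 -0.35871423  0.13      ] [ 0.51760113 -0.36395177  0.13      ]
[0.52694828 0.09887697 0.23470483] -3.3268229829145293
view [-543.4   24.6    1.7]
above [-460.6   18.8    1.6]
```

```bash
python3 -m crank '[[[-33,1.4,0,0,-1],[-33,1.4,0,0,-1],[-33,1.4,0,0,-1],[-33,1.4,0,0,-1],[-33,1.4,0,0,-1],[-33,1.4,0,0,-1],[-33,1.4,0,0,-1]]]' >/dev/null
python3 -m crank '[[[-33,1.4,0,0,-1],[-33,1.4,0,0,-1],[-33,1.4,0,0,-1],[-33,1.4,0,0,-1],[-33,1.4,0,0,-1],[-33,1.4,0,0,-1],[-33,1.4,0,0,-1]]]'
python3 -m crank '[[[0,0,0,0.12,-1],[0,0,0,0.12,-1],[0,0,0,0.12,-1],[0,0,0,0.12,-1],[0,0,0,0.12,-1],[0,0,0,0.12,-1],[0,0,0,0.12,-1],[0,0,0,0.12,-1],[0,0,0,0.12,-1],[0,0,0,0.12,-1]]]' >/dev/null
python3 -m crank '[[[0,0,0,0.12,-1],[0,0,0,0.12,-1],[0,0,0,0.044,-1],[0,0,0,0,-1],[0,0,0,0,-1]]]'
python3 - <<'E'
from h import *
snap('wrist','w5'); s=st();M=R.from_rotvec(s['tool_rot']).as_matrix();print(s['position'],M.round(3),np.degrees(np.arctan2(M[1,1],M[0,1])),s['joint_positions'])
E
```

```text
time: 8.25
position: [0.5179, -0.3667, 0.2359]
tool_rot: [-2.289, -2.15, 0.001]
ft_force: [0.1, -0.5, -0.3]
grip_width: 0.999
grip_force: 0.0
time: 9.5
position: [0.5185, -0.3648, 0.2361]
tool_rot: [3.141, 0.041, -0.002]
ft_force: [-0.6, -0.3, -0.1]
grip_width: 1.003
grip_force: 0.0
[ 0.51880729 -0.36453572  0.23622891] [[ 1.     0.027 -0.001]
 [ 0.027 -1.     0.   ]
 [-0.001 -0.    -1.   ]] -88.48062432443244 [-0.2455104   0.45556924  1.11355866  1.50437317 -0.40926058  1.43672541
 -0.66205843]
```

View pics/w5.png

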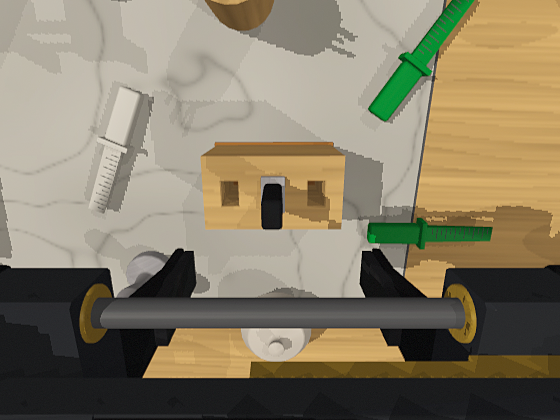

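The wrist view shows the black handle at u 261–283, v 185–229, its collar in the middle slot, and the look-alikes well to the side. I'll measure the handle numerically (all ten views are used).

```bash
python3 - <<'E'
from h import *
im,T,K=load('w5'); m=(im.max(2)<60)[170:240,245:300]
for r in range(0,70,2):
    x=np.nonzero(m[r])[0]
    if len(x): print(r+170,x.min()+245,x.max()+245,im[r+170,272].tolist())
hsv=cv2.cvtColor(im,cv2.COLOR_BGR2HSV); w=((hsv[...,1]>90)&(hsv[...,0]<25)&(hsv[...,2]>100)).astype(np.uint8); w[:120]=0; w[240:]=0; w[:,:190]=0; w[:,360:]=0
c=max(cv2.findContours(w,0,2)[0],key=cv2.contourArea); print(cv2.minAreaRect(c), cv2.approxPolyDP(c,4,True)[:,0].tolist())
for p in ((261,228,.158),(282,228,.158),(271.5,186,.098)): print(ray('w5',*p))
E
```

```text
184 266 279 [0, 0, 0]
186 264 281 [17, 14, 15]
188 264 281 [14, 14, 13]
190 263 281 [12, 12, 14]
192 263 281 [15, 13, 13]
194 263 281 [12, 13, 15]
196 262 281 [16, 17, 15]
198 262 281 [15, 14, 17]
200 262 281 [21, 24, 21]
202 261 281 [25, 24, 25]
204 261 282 [31, 30, 30]
206 261 282 [30, 30, 29]
208 261 282 [31, 29, 28]
210 261 282 [31, 29, 30]
212 261 281 [28, 29, 29]
214 261 281 [28, 26, 26]
216 261 281 [28, 28, 28]
218 261 281 [28, 29, 29]
220 262 281 [32, 30, 31]
222 262 281 [28, 28, 29]
224 262 281 [28, 28, 30]
226 262 281 [27, 27, 28]
228 263 279 [12, 9, 9]
((272.5, 185.5), (87.0, 143.0), 90.0) [[201, 156], [206, 229], [262, 228], [261, 175], [285, 177], [281, 228], [340, 228], [344, 155], [332, 142], [215, 142]]
[ 0.5118454  -0.35351494  0.158     ]
[ 0.51227232 -0.36930794  0.158     ]
[ 0.53029685 -0.36001505  0.098     ]
```

```bash
python3 -m crank '[[[2.8,-3.4,25,0,-1],[0,0,25,0,-1],[0,0,25,0,-1],[0,0,25,0,-1],[0,0,15,0,-1],[0,0,10,0,-1],[0,0,0,0,-1],[0,0,0,0,-1]]]' 25
python3 -m crank '[[[0,0,0,0,1],[0,0,0,0,1],[0,0,0,0,1],[0,0,0,0,1],[0,0,0,0,1],[0,0,0,0,1],[0,0,0,0,1],[0,0,0,0,1]]]' 25
```

```text
time: 10.22
position: [0.5226, -0.3608, 0.1121]
tool_rot: [3.141, 0.042, 0.0]
ft_force: [0.2, 0.3, 0.1]
grip_width: 0.998
grip_force: 0.0
time: 10.88
position: [0.5226, -0.3602, 0.1116]
tool_rot: [-3.141, -0.042, -0.0]
ft_force: [0.3, -0.5, 0.4]
grip_width: 0.477
grip_force: 0.0
```

```bash
python3 -m crank '[[[0,0,0,0,1],[0,0,0,0,1],[0,0,0,0,1],[0,0,0,0,1],[0,0,0,0,1],[0,0,0,0,1],[0,0,0,0,1],[0,0,0,0,1]]]' 25
```

```text
time: 11.55
position: [0.5226, -0.3603, 0.1115]
tool_rot: [-3.141, -0.042, -0.0]
ft_force: [-0.4, 0.9, -0.1]
grip_width: 0.186
grip_force: 25.0
```

```bash
python3 -m crank '[[[0,0,-5,0,1],[0,0,-15,0,1],[0,0,-25,0,1],[0,0,-30,0,1],[0,0,-30,0,1],[0,0,-25,0,1],[0,0,0,0,1],[0,0,0,0,1]]]' 40
python3 - <<'E'
from h import *
snap('wrist','w6'); s=st();M=R.from_rotvec(s['tool_rot']).as_matrix();p=s['position'];print(p,np.degrees(np.arctan2(M[1,1],M[0,1])),s['joint_positions'].round(2),s['grip_width'])
# check gauge: project tip expected and see steel pixels
im=load('w6')[0]
for tz in(.0995,): print('tip px',proj('w6',[p[0],p[1],p[2]-tz]),'root',proj('w6',[p[0],p[1],p[2]-tz+.08]))
tgt=np.array([.532,.178,p[2]]); print((M.T@(tgt-p)*1000).round(1))
E
```

```text
time: 12.22
position: [0.5231, -0.3613, 0.2443]
tool_rot: [3.139, 0.042, 0.006]
ft_force: [-1.0, -0.1, -0.8]
grip_width: 0.183
grip_force: 40.0
[ 0.52258196 -0.36049374  0.24248156] -88.47514564492533 [-0.25  0.45  1.11  1.49 -0.41  1.45 -0.67] 0.18270401865517946
tip px (np.float64(275.0099701511065), np.float64(211.888238003815)) root (np.float64(274.33932562811384), np.float64(252.34960830357284))
[ 2.370e+01 -5.381e+02 -1.000e-01]
```

```bash
python3 -m crank '[[[0,-12,0,0,1],[1.5,-30,0,0,1],[1.5,-34,0,0,1],[1.5,-34,0,0,1],[1.5,-34,0,0,1],[1.5,-34,0,0,1],[1.5,-34,0,0,1],[1.5,-34,0,0,1],[1.5,-34,0,0,1],[1.5,-34,0,0,1]]]' >/dev/null
python3 -m crank '[[[1.5,-34,0,0,1],[1.5,-34,0,0,1],[1.5,-34,0,0,1],[1.5,-34,0,0,1],[1.5,-34,0,0,1],[1.5,-34,0,0,1],[1.5,-20,0,0,1],[1,0,0,0.043,1],[0,0,0,0.043,1],[0,0,0,0,1]]]'
python3 - <<'E'
from h import *
snap('wrist','w7'); snap('top','top7'); snap('side','side7'); s=st();M=R.from_rotvec(s['tool_rot']).as_matrix();p=s['position'];print(p,np.degrees(np.arctan2(M[1,1],M[0,1])),M[:,2].round(4),s['joint_positions'].round(2))
print('tip',proj('w7',p+M[:,2]*.0995)); 
for x,y in((.532,.178),(.45,.1828),(.61,.1734),(.532,.1823),(.532,.1737)): print(proj('w7',[x,y,.085]))
im=load('w7')[0]; g=cv2.cvtColor(im,cv2.COLOR_BGR2GRAY)
for v in (30,50,70,90,110,130,150,160,170,180,190,200,210,220): print(v,g[v,250:300].tolist())
E
```

```text
time: 13.93
position: [0.5327, 0.1776, 0.2406]
tool_rot: [3.138, -0.095, -0.002]
ft_force: [-0.5, -0.3, -0.6]
grip_width: 0.184
grip_force: 40.0
[0.53300832 0.17727797 0.24118606] -93.4003962549433 [-7.e-04 -5.e-04 -1.e+00] [-1.23  0.17  0.98  1.68 -0.15  1.37 -1.87]
tip (np.float64(276.57085549887324), np.float64(211.35305385327368))
(np.float64(275.848191831026), np.float64(194.65720643418598))
(np.float64(276.03113524289125), np.float64(271.4287845135487))
(np.float64(275.6850739570137), np.float64(110.24507552855987))
(np.float64(271.39856824071006), np.float64(194.91584496033482))
(np.float64(280.29962940873526), np.float64(194.39846246832604))
30 [222, 222, 223, 223, 211, 212, 213, 212, 213, 213, 213, 213, 213, 213, 213, 213, 212, 212, 211, 211, 212, 211, 211, 211, 212, 211, 211, 211, 212, 211, 211, 211, 211, 211, 211, 211, 211, 211, 211, 211, 211, 211, 210, 210, 210, 210, 210, 210, 210, 210]
50 [195, 195, 197, 201, 202, 200, 201, 198, 195, 200, 202, 200, 198, 199, 200, 198, 198, 192, 171, 152, 112, 136, 217, 211, 212, 212, 212, 190, 192, 207, 206, 206, 205, 204, 211, 211, 211,
[... 2384 characters left out ...]
99, 196, 197, 196, 195, 194, 194, 196, 205, 172, 161, 119, 7, 126, 117, 114, 114, 113, 115, 114, 89, 96, 148, 150, 146, 144, 145, 146, 142, 96, 148, 144, 143, 143, 143, 144, 143, 143, 143, 143]
210 [199, 197, 198, 197, 194, 195, 197, 198, 202, 198, 199, 197, 196, 196, 195, 193, 194, 196, 205, 175, 163, 121, 30, 123, 122, 135, 128, 127, 127, 127, 115, 97, 148, 149, 145, 144, 144, 145, 138, 104, 147, 144, 143, 143, 143, 143, 143, 143, 143, 143]
220 [198, 197, 197, 198, 194, 194, 195, 198, 200, 198, 197, 197, 196, 197, 195, 194, 191, 195, 203, 178, 163, 115, 123, 134, 128, 127, 124, 120, 118, 122, 122, 122, 118, 125, 149, 145, 145, 147, 130, 90, 149, 145, 143, 143, 144, 143, 143, 143, 143, 144]
```

The gap spans u 271.7–280.7 in the wrist image and the blade is centred at about 277.2. That puts the gauge about 1 mm off towards the unit, and the yaw is aligned.

```bash
python3 -m crank '[[[0,-1,10,0,1],[0,0,15,0,1],[0,0,12,0,1],[0,0,10,0,1],[0,0,10,0,1],[0,0,8,0,1],[0,0,6,0,1],[0,0,0,0,1],[0,0,0,0,1]]]'
python3 -m crank '[[[0,0,7,0,1],[0,0,7,0,1],[0,0,6,0,1],[0,0,0,0,1],[0,0,0,0,1]]]'
python3 - <<'E'
from h import *
snap('wrist','w8'); s=st();M=R.from_rotvec(s['tool_rot']).as_matrix();print(s['position'],s['ft_force'].round(2),s['torque'].round(3))
g=cv2.cvtColor(load('w8')[0],cv2.COLOR_BGR2GRAY)
for v in (100,130,150,170,190,200,210,220,230,240): print(v,g[v,258:300].tolist())
E
```

```text
time: 14.83
position: [0.5333, 0.1791, 0.1705]
tool_rot: [3.14, -0.093, 0.0]
ft_force: [0.9, 1.0, -0.4]
grip_width: 0.183
grip_force: 40.0
time: 15.25
position: [0.5328, 0.179, 0.1501]
tool_rot: [3.14, -0.093, -0.001]
ft_force: [0.2, 0.3, -0.7]
grip_width: 0.183
grip_force: 40.0
[0.53319594 0.17912471 0.15046847] [ 0.25  0.1  -0.82] [-0.042  0.17  -0.007]
100 [206, 204, 205, 206, 205, 204, 203, 203, 203, 184, 173, 161, 140, 79, 52, 121, 114, 113, 114, 122, 121, 121, 122, 122, 124, 127, 74, 57, 105, 149, 151, 154, 152, 152, 152, 151, 150, 149, 153, 134, 105, 141]
130 [207, 204, 203, 205, 204, 203, 202, 202, 205, 189, 174, 163, 138, 117, 95, 96, 98, 98, 100, 130, 129, 130, 129, 130, 130, 123, 67, 59, 119, 148, 156, 152, 151, 151, 150, 149, 149, 150, 147, 117, 114, 153]
150 [205, 203, 203, 204, 203, 202, 201, 200, 206, 192, 175, 166, 142, 113, 86, 123, 120, 120, 119, 119, 118, 120, 119, 120, 122, 101, 63, 61, 137, 149, 155, 151, 150, 150, 150, 148, 149, 150, 136, 107, 139, 149]
170 [202, 202, 201, 202, 202, 200, 199, 198, 203, 196, 175, 166, 146, 114, 86, 122, 119, 120, 118, 118, 119, 1
[... 658 characters left out ...]
150, 153, 150, 130, 151, 150, 152, 94, 101, 102, 101, 97, 99, 98]
220 [184, 187, 185, 185, 184, 183, 183, 183, 187, 194, 164, 149, 127, 91, 131, 138, 132, 129, 127, 124, 121, 126, 125, 118, 118, 99, 57, 62, 85, 101, 100, 101, 101, 101, 102, 104, 103, 102, 94, 101, 99, 100]
230 [112, 105, 113, 112, 112, 113, 113, 114, 116, 115, 115, 114, 111, 111, 115, 117, 116, 116, 117, 116, 114, 115, 115, 115, 112, 111, 113, 116, 116, 117, 115, 113, 114, 116, 118, 120, 120, 120, 116, 104, 99, 99]
240 [120, 109, 119, 120, 117, 119, 118, 122, 124, 125, 127, 117, 118, 116, 114, 118, 120, 118, 120, 119, 120, 119, 119, 118, 120, 116, 113, 116, 118, 128, 126, 123, 119, 120, 120, 121, 123, 126, 124, 109, 97, 100]
```

```bash
f() { grep -E "posi|ft_" | tr '\n' ' '; echo; }
python3 -m crank '[[[0,0.4,3,0,1],[0,0,3,0,1],[0,0,2,0,1],[0,0,0,0,1],[0,0,0,0,1]]]' | f
python3 -m crank '[[[0,0,2,0,1],[0,0,0,0,1],[0,0,0,0,1]]]' | f
python3 -m crank '[[[0,0,1,0,1],[0,0,0,0,1],[0,0,0,0,1]]]' | f
python3 -m crank '[[[0,0,1,0,1],[0,0,0,0,1],[0,0,0,0,1]]]' | f
python3 -m crank '[[[0,0,0,0,1]]]' | f
python3 -m crank '[[[0,0,0,0,1]]]' | f
```

```text
position: [0.5331, 0.1787, 0.1424] ft_force: [-0.7, -0.1, -1.0] 
position: [0.5331, 0.1788, 0.1405] ft_force: [-0.1, -0.6, -0.9] 
position: [0.5332, 0.1788, 0.1395] ft_force: [-0.8, 0.4, -0.7] 
position: [0.5331, 0.1788, 0.1385] ft_force: [-1.2, -0.4, -1.9] 
position: [0.5332, 0.1788, 0.1386] ft_force: [-0.4, 0.2, -1.3] 
position: [0.5332, 0.1788, 0.1386] ft_force: [0.3, 0.6, -0.2]
```

```bash
f() { grep -E "posi|ft_" | tr '\n' ' '; echo; }
python3 -m crank '[[[0,0,1,0,1],[0,0,0,0,1],[0,0,0,0,1]]]' | f
python3 -m crank '[[[0,0,1,0,1],[0,0,0,0,1],[0,0,0,0,1]]]' | f
python3 -m crank '[[[0,0,0,0,1]]]' | f
python3 -m crank '[[[0,0,1,0,1],[0,0,0,0,1],[0,0,0,0,1]]]' | f
python3 -m crank '[[[0,0,0,0,1]]]' | f
```

```text
position: [0.5331, 0.1788, 0.1375] ft_force: [0.1, 0.3, -0.8] 
position: [0.5331, 0.1788, 0.1365] ft_force: [0.5, 0.2, -0.5] 
position: [0.5332, 0.1788, 0.1366] ft_force: [-1.0, 0.1, 0.0] 
position: [0.5331, 0.1788, 0.1355] ft_force: [0.7, -0.9, -0.8] 
position: [0.5332, 0.1788, 0.1356] ft_force: [0.4, 0.0, -0.6]
```

```bash
python3 - <<'E'
from h import *
snap('wrist','w9')
g=cv2.cvtColor(load('w9')[0],cv2.COLOR_BGR2GRAY)
for v in (205,210,214,218,222,226,230): print(v,g[v,262:296].tolist())
E
```

```text
205 [199, 199, 198, 202, 203, 180, 171, 157, 131, 52, 11, 105, 125, 119, 88, 91, 90, 89, 119, 119, 122, 83, 57, 104, 146, 150, 153, 151, 149, 149, 148, 148, 149, 153]
210 [201, 200, 199, 204, 206, 182, 172, 159, 133, 51, 14, 105, 119, 88, 91, 90, 90, 89, 89, 117, 122, 87, 58, 104, 147, 152, 151, 151, 151, 150, 149, 149, 149, 153]
214 [184, 183, 183, 188, 192, 163, 147, 154, 107, 54, 12, 99, 95, 90, 91, 91, 88, 91, 90, 90, 118, 87, 61, 99, 76, 95, 101, 100, 100, 101, 101, 103, 102, 104]
218 [183, 183, 184, 187, 193, 165, 149, 135, 104, 53, 30, 98, 89, 89, 109, 106, 127, 123, 122, 120, 104, 85, 60, 63, 81, 97, 102, 101, 102, 102, 103, 102, 104, 104]
222 [183, 183, 183, 187, 193, 166, 148, 134, 100, 82, 145, 136, 131, 130, 128, 126, 111, 112, 92, 101, 105, 114, 64, 62, 83, 97, 103, 100, 102, 102, 102, 103, 105, 104]
226 [188, 188, 189, 192, 198, 170, 152, 119, 100, 84, 84, 88, 88, 89, 89, 90, 92, 91, 92, 100, 105, 107, 112, 63, 80, 96, 101, 99, 100, 101, 100, 102, 103, 104]
230 [113, 112, 114, 115, 115, 115, 115, 114, 112, 113, 114, 116, 116, 117, 117, 116, 115, 115, 116, 114, 112, 112, 113, 115, 116, 116, 114, 113, 113, 114, 116, 117, 122, 121]
```

```bash
f() { grep -E "posi|ft_" | tr '\n' ' '; echo; }
for i in 1; do python3 -m crank '[[[0,0,1,0,1],[0,0,0,0,1],[0,0,0,0,1]]]' | f
python3 -m crank '[[[0,0,0,0,1]]]' | f
python3 -m crank '[[[0,0,1,0,1],[0,0,0,0,1],[0,0,0,0,1]]]' | f
python3 -m crank '[[[0,0,0,0,1]]]' | f
python3 -m crank '[[[0,0,1,0,1],[0,0,0,0,1],[0,0,0,0,1]]]' | f
python3 -m crank '[[[0,0,0,0,1]]]' | f; python3 -m crank '[[[0,0,0,0,1]]]' | f; done
```

```text
position: [0.5331, 0.1788, 0.1345] ft_force: [0.4, -0.2, -0.7] 
position: [0.5332, 0.1788, 0.1346] ft_force: [-0.2, -0.5, -0.8] 
position: [0.5331, 0.1788, 0.1335] ft_force: [-0.4, -0.7, -0.2] 
position: [0.5332, 0.1788, 0.1336] ft_force: [-0.2, -0.5, -1.2] 
position: [0.5331, 0.1788, 0.1325] ft_force: [-0.5, 0.5, -0.2] 
position: [0.5332, 0.1788, 0.1326] ft_force: [-0.8, 0.1, -0.8] 
position: [0.5332, 0.1788, 0.1326] ft_force: [-0.4, 0.1, -0.7]
```

```bash
f() { grep -E "posi|ft_" | tr '\n' ' '; echo; }
python3 -m crank '[[[0,0,1,0,1],[0,0,0,0,1],[0,0,0,0,1]]]' | f
python3 -m crank '[[[0,0,0,0,1]]]' | f;python3 -m crank '[[[0,0,0,0,1]]]' | f
python3 -m crank '[[[0,0,0.8,0,1],[0,0,0,0,1],[0,0,0,0,1]]]' | f
python3 -m crank '[[[0,0,0,0,1]]]' | f;python3 -m crank '[[[0,0,0,0,1]]]' | f
```

```text
position: [0.5331, 0.1788, 0.1315] ft_force: [0.3, -0.7, 0.0] 
position: [0.5332, 0.1788, 0.1316] ft_force: [-0.1, 0.4, -0.8] 
position: [0.5332, 0.1788, 0.1316] ft_force: [-0.4, 0.8, -1.0] 
position: [0.5331, 0.1788, 0.1307] ft_force: [0.9, 0.6, -1.8] 
position: [0.5332, 0.1788, 0.1308] ft_force: [0.7, 0.8, -0.5] 
position: [0.5332, 0.1788, 0.1308] ft_force: [1.5, -0.1, -1.7]
```

```bash
python3 - <<'E'
from h import *
snap('wrist','w10')
for n in('w9','w10'):
  g=cv2.cvtColor(load(n)[0],cv2.COLOR_BGR2GRAY)
  for v in (205,214,222,226,228): print(v,g[v,262:296].tolist())
E
```

```text
205 [199, 199, 198, 202, 203, 180, 171, 157, 131, 52, 11, 105, 125, 119, 88, 91, 90, 89, 119, 119, 122, 83, 57, 104, 146, 150, 153, 151, 149, 149, 148, 148, 149, 153]
214 [184, 183, 183, 188, 192, 163, 147, 154, 107, 54, 12, 99, 95, 90, 91, 91, 88, 91, 90, 90, 118, 87, 61, 99, 76, 95, 101, 100, 100, 101, 101, 103, 102, 104]
222 [183, 183, 183, 187, 193, 166, 148, 134, 100, 82, 145, 136, 131, 130, 128, 126, 111, 112, 92, 101, 105, 114, 64, 62, 83, 97, 103, 100, 102, 102, 102, 103, 105, 104]
226 [188, 188, 189, 192, 198, 170, 152, 119, 100, 84, 84, 88, 88, 89, 89, 90, 92, 91, 92, 100, 105, 107, 112, 63, 80, 96, 101, 99, 100, 101, 100, 102, 103, 104]
228 [117, 117, 116, 116, 115, 112, 111, 109, 106, 108, 109, 109, 107, 107, 108, 106, 105, 106, 107, 109, 110, 110, 110, 102, 105, 117, 117, 123, 122, 123, 122, 119, 118, 121]
205 [199, 199, 198, 203, 198, 176, 168, 155, 129, 47, 17, 133, 123, 118, 87, 91, 90, 90, 119, 120, 121, 103, 55, 106, 135, 149, 153, 150, 149, 149, 148, 149, 149, 150]
214 [183, 182, 182, 188, 198, 153, 142, 161, 131, 53, 11, 96, 94, 91, 90, 90, 89, 91, 90, 91, 117, 92, 61, 98, 73, 92, 104, 101, 102, 102, 101, 102, 143, 139]
222 [183, 184, 182, 189, 189, 160, 147, 130, 98, 67, 117, 112, 138, 132, 128, 126, 122, 112, 109, 89, 97, 102, 66, 99, 75, 94, 104, 101, 102, 104, 101, 102, 104, 104]
226 [188, 188, 188, 193, 192, 164, 151, 130, 101, 128, 124, 84, 86, 88, 88, 91, 90, 92, 92, 96, 106, 109, 113, 61, 77, 94, 104, 100, 100, 102, 101, 102, 103, 104]
228 [116, 116, 116, 116, 116, 110, 112, 110, 105, 106, 107, 108, 107, 107, 107, 106, 106, 105, 106, 107, 110, 110, 111, 104, 106, 109, 111, 111, 112, 112, 110, 108, 107, 109]
```

```bash
f() { grep -E "posi|ft_" | tr '\n' ' '; echo; }
python3 -m crank '[[[0,0,1,0,1],[0,0,0,0,1],[0,0,0,0,1]]]' | f
python3 -m crank '[[[0,0,0,0,1]]]' | f;python3 -m crank '[[[0,0,0,0,1]]]' | f
python3 -m crank '[[[0,0,1,0,1],[0,0,0,0,1],[0,0,0,0,1]]]' | f
python3 -m crank '[[[0,0,0,0,1]]]' | f;python3 -m crank '[[[0,0,0,0,1]]]' | f
```

```text
position: [0.5331, 0.1788, 0.1297] ft_force: [-0.1, -0.6, -1.3] 
position: [0.5332, 0.1788, 0.1298] ft_force: [0.5, -0.3, -1.6] 
position: [0.5332, 0.1788, 0.1298] ft_force: [0.8, -0.7, -0.1] 
position: [0.5331, 0.1787, 0.1287] ft_force: [0.8, 0.3, -0.8] 
position: [0.5332, 0.1788, 0.1288] ft_force: [-0.1, 0.4, -0.5] 
position: [0.5332, 0.1788, 0.1288] ft_force: [0.4, -0.0, 0.2]
```

```bash
f() { grep -E "posi|ft_" | tr '\n' ' '; echo; }
python3 -m crank '[[[0,0,1,0,1],[0,0,0,0,1],[0,0,0,0,1]]]' | f
python3 -m crank '[[[0,0,0,0,1]]]' | f;python3 -m crank '[[[0,0,0,0,1]]]' | f;python3 -m crank '[[[0,0,0,0,1]]]' | f
```

```text
position: [0.5331, 0.1788, 0.1277] ft_force: [-0.2, 0.5, -0.2] 
position: [0.5332, 0.1788, 0.1277] ft_force: [-0.1, 0.4, -0.5] 
position: [0.5332, 0.1788, 0.1278] ft_force: [0.5, -0.5, -0.8] 
position: [0.5332, 0.1788, 0.1278] ft_force: [0.5, 0.1, -1.6]
```

```bash
f() { grep -E "posi|ft_" | tr '\n' ' '; echo; }
python3 -m crank '[[[0,0,1,0,1],[0,0,0,0,1],[0,0,0,0,1]]]' | f
python3 -m crank '[[[0,0,0,0,1]]]' | f;python3 -m crank '[[[0,0,0,0,1]]]' | f;python3 -m crank '[[[0,0,0,0,1]]]' | f
python3 - <<'E'
from h import *
snap('wrist','w11'); print(st()['torque'].round(3))
for n in('w8','w11'):
  g=cv2.cvtColor(load(n)[0],cv2.COLOR_BGR2GRAY)
  for v in (100,130,160,190,200,222,226): print(v,g[v,262:300].tolist())
E
```

```text
position: [0.5331, 0.1787, 0.1267] ft_force: [-0.5, 1.3, -1.2] 
position: [0.5332, 0.1788, 0.1268] ft_force: [-0.0, -1.1, -1.3] 
position: [0.5332, 0.1788, 0.1268] ft_force: [-0.0, 0.4, -0.4] 
position: [0.5332, 0.1788, 0.1268] ft_force: [-0.3, 1.5, -0.6] 
[-0.082  0.178  0.007]
100 [205, 204, 203, 203, 203, 184, 173, 161, 140, 79, 52, 121, 114, 113, 114, 122, 121, 121, 122, 122, 124, 127, 74, 57, 105, 149, 151, 154, 152, 152, 152, 151, 150, 149, 153, 134, 105, 141]
130 [204, 203, 202, 202, 205, 189, 174, 163, 138, 117, 95, 96, 98, 98, 100, 130, 129, 130, 129, 130, 130, 123, 67, 59, 119, 148, 156, 152, 151, 151, 150, 149, 149, 150, 147, 117, 114, 153]
160 [201, 201, 200, 199, 204, 194, 174, 167, 143, 116, 86, 123, 121, 119, 120, 120, 119, 120, 119, 120, 121, 103, 56, 106, 139, 148, 155, 151, 150, 151, 149, 148, 149, 154, 130, 95, 153, 148]
190 [199, 198, 199, 197, 202, 201, 176, 168, 152, 125, 3, 71, 127, 120, 118, 117, 119, 119, 118, 119, 123, 85, 57, 103, 147, 151, 151, 150, 150, 149, 148, 148, 150, 146, 115, 114, 152, 148]
200 [199, 198, 199, 197, 202, 202, 179, 169, 153, 127, 4, 
[... 1104 characters left out ...]
146, 124, 62, 16, 133, 122, 118, 119, 119, 119, 119, 119, 120, 121, 103, 64, 61, 117, 148, 154, 152, 152, 151, 149, 150, 149, 150, 151, 136, 110, 128]
200 [185, 184, 197, 208, 192, 175, 167, 149, 127, 24, 20, 133, 122, 120, 120, 120, 119, 119, 118, 119, 122, 102, 56, 63, 127, 149, 154, 151, 151, 151, 151, 149, 148, 150, 152, 130, 102, 145]
222 [184, 184, 186, 191, 182, 159, 127, 112, 102, 34, 99, 93, 93, 93, 92, 92, 91, 94, 94, 92, 93, 93, 69, 63, 75, 92, 104, 102, 102, 103, 103, 102, 103, 105, 106, 102, 79, 103]
226 [189, 189, 190, 195, 187, 160, 150, 110, 100, 89, 90, 92, 91, 91, 89, 91, 92, 92, 100, 102, 102, 110, 114, 62, 73, 90, 103, 101, 102, 102, 102, 102, 103, 105, 104, 102, 87, 102]
```

```bash
f() { grep -E "posi|ft_" | tr '\n' ' '; echo; }
python3 -m crank '[[[0,0,1,0,1],[0,0,0,0,1],[0,0,0,0,1]]]' | f
python3 -m crank '[[[0,0,0,0,1]]]' | f;python3 -m crank '[[[0,0,0,0,1]]]' | f
python3 -m crank '[[[0,0,1,0,1],[0,0,0,0,1],[0,0,0,0,1]]]' | f
python3 -m crank '[[[0,0,0,0,1]]]' | f;python3 -m crank '[[[0,0,0,0,1]]]' | f;python3 -m crank '[[[0,0,0,0,1]]]' | f
```

```text
position: [0.5331, 0.1787, 0.1257] ft_force: [-0.2, -0.5, -1.6] 
position: [0.5331, 0.1787, 0.1257] ft_force: [0.2, -0.8, -1.6] 
position: [0.5332, 0.1787, 0.1258] ft_force: [-0.2, -0.6, -0.9] 
position: [0.5331, 0.1787, 0.1247] ft_force: [-0.3, -0.6, -1.8] 
position: [0.5332, 0.1787, 0.1247] ft_force: [0.5, -0.8, -1.9] 
position: [0.5332, 0.1787, 0.1248] ft_force: [0.0, 0.3, -0.7] 
position: [0.5331, 0.1787, 0.1247] ft_force: [-0.1, -0.1, -1.6]
```

```bash
f() { grep -E "posi|ft_" | tr '\n' ' '; echo; }
python3 -m crank '[[[0,0,0.8,0,1],[0,0,0,0,1],[0,0,0,0,1]]]' | f
python3 -m crank '[[[0,0,0,0,1]]]' | f;python3 -m crank '[[[0,0,0,0,1]]]' | f
python3 -m crank '[[[0,0,0.8,0,1],[0,0,0,0,1],[0,0,0,0,1]]]' | f
python3 -m crank '[[[0,0,0,0,1]]]' | f;python3 -m crank '[[[0,0,0,0,1]]]' | f;python3 -m crank '[[[0,0,0,0,1]]]' | f
```

```text
position: [0.5332, 0.1787, 0.1239] ft_force: [1.1, -0.6, -1.4] 
position: [0.5332, 0.1787, 0.124] ft_force: [-0.3, -0.4, -1.2] 
position: [0.5332, 0.1787, 0.1239] ft_force: [-0.1, -0.7, -2.0] 
position: [0.5332, 0.1786, 0.1231] ft_force: [1.0, -0.7, -1.3] 
position: [0.5332, 0.1787, 0.1232] ft_force: [0.1, -1.6, -1.7] 
position: [0.5332, 0.1786, 0.1232] ft_force: [-0.5, -0.5, -0.8] 
position: [0.5332, 0.1787, 0.1232] ft_force: [0.7, -0.6, -1.7]
```

```bash
f() { grep -E "posi|ft_" | tr '\n' ' '; echo; }
python3 -m crank '[[[0,0.2,0,0,1],[0,0,0,0,1],[0,0,0,0,1]]]' | f
python3 -m crank '[[[0,0,0,0,1]]]' | f;python3 -m crank '[[[0,0,0,0,1]]]' | f;python3 -m crank '[[[0,0,0,0,1]]]' | f
python3 -m crank '[[[0,0.2,0,0,1],[0,0,0,0,1],[0,0,0,0,1]]]' | f
python3 -m crank '[[[0,0,0,0,1]]]' | f;python3 -m crank '[[[0,0,0,0,1]]]' | f;python3 -m crank '[[[0,0,0,0,1]]]' | f
```

```text
position: [0.5332, 0.1786, 0.1232] ft_force: [0.2, -0.6, -1.0] 
position: [0.5332, 0.1786, 0.1232] ft_force: [0.3, -2.2, -0.7] 
position: [0.5332, 0.1786, 0.1232] ft_force: [0.6, -1.8, -1.6] 
position: [0.5332, 0.1786, 0.1232] ft_force: [0.4, -0.2, -1.2] 
position: [0.5331, 0.1786, 0.1232] ft_force: [0.3, -0.4, -1.2] 
position: [0.5331, 0.1786, 0.1232] ft_force: [0.4, -0.3, -1.1] 
position: [0.5331, 0.1786, 0.1232] ft_force: [0.1, -1.0, -0.9] 
position: [0.5331, 0.1786, 0.1232] ft_force: [-0.3, 0.2, -1.4]
```

```bash
f() { grep -E "posi|ft_" | tr '\n' ' '; echo; }
python3 -m crank '[[[0,0.3,0,0,1],[0,0,0,0,1],[0,0,0,0,1]]]' | f
python3 -m crank '[[[0,0,0,0,1]]]' | f;python3 -m crank '[[[0,0,0,0,1]]]' | f;python3 -m crank '[[[0,0,0,0,1]]]' | f
python3 -m crank '[[[0,0.3,0,0,1],[0,0,0,0,1],[0,0,0,0,1]]]' | f
python3 -m crank '[[[0,0,0,0,1]]]' | f;python3 -m crank '[[[0,0,0,0,1]]]' | f;python3 -m crank '[[[0,0,0,0,1]]]' | f
python3 - <<'E'
from h import *
s=st();print(s['position'].round(5),R.from_rotvec(s['tool_rot']).as_matrix()[:,2].round(4),s['torque'].round(3),s['time'])
E
```

```text
position: [0.5331, 0.1785, 0.1232] ft_force: [0.2, 0.7, -0.5] 
position: [0.5331, 0.1785, 0.1232] ft_force: [-0.1, 1.5, -1.2] 
position: [0.5331, 0.1785, 0.1232] ft_force: [-0.9, 1.0, -2.0] 
position: [0.5331, 0.1785, 0.1232] ft_force: [-0.3, 1.4, -0.5] 
position: [0.5331, 0.1784, 0.1232] ft_force: [0.7, 2.3, -0.3] 
position: [0.5331, 0.1784, 0.1232] ft_force: [0.0, 2.1, -1.8] 
position: [0.5331, 0.1783, 0.1232] ft_force: [-0.9, 2.6, -1.9] 
position: [0.5331, 0.1783, 0.1232] ft_force: [-0.7, 2.4, -1.1] 
[0.53308 0.17834 0.1232 ] [ 1.e-04  8.e-04 -1.e+00] [ 0.857  0.11  -0.005] 25.2833
```

The side force now passes from the warmer side to the unit side with almost no free play, so the blade is close to snug. I'm re-centring and feeling downward gently.

```bash
f() { grep -E "posi|ft_" | tr '\n' ' '; echo; }
python3 -m crank '[[[0,-0.5,0,0,1],[0,0,0,0,1],[0,0,0,0,1]]]' | f
python3 -m crank '[[[0,0,0,0,1]]]' | f;python3 -m crank '[[[0,0,0,0,1]]]' | f;python3 -m crank '[[[0,0,0,0,1]]]' | f
python3 -m crank '[[[0,0,0.5,0,1],[0,0,0,0,1],[0,0,0,0,1]]]' | f
python3 -m crank '[[[0,0,0,0,1]]]' | f;python3 -m crank '[[[0,0,0,0,1]]]' | f;python3 -m crank '[[[0,0,0,0,1]]]' | f
```

```text
position: [0.5331, 0.1784, 0.1232] ft_force: [-0.4, 3.0, -1.3] 
position: [0.5331, 0.1784, 0.1232] ft_force: [-0.5, 3.7, -0.5] 
position: [0.5332, 0.1784, 0.1232] ft_force: [-0.4, 2.8, -1.2] 
position: [0.5331, 0.1784, 0.1232] ft_force: [-0.6, 2.5, -1.1] 
position: [0.5333, 0.1784, 0.1228] ft_force: [-0.3, 2.8, 0.8] 
position: [0.5333, 0.1784, 0.1229] ft_force: [-0.2, 2.0, 0.5] 
position: [0.5333, 0.1784, 0.1228] ft_force: [-0.6, 4.5, 1.1] 
position: [0.5332, 0.1784, 0.1228] ft_force: [-0.4, 2.6, 1.7]
```

```bash
f() { grep -E "posi|ft_" | tr '\n' ' '; echo; }
python3 -m crank '[[[0,-0.3,0,0,1],[0,0,0,0,1],[0,0,0,0,1],[0,0,0,0,1],[0,0,0,0,1],[0,0,0,0,1]]]' | f
python3 -m crank '[[[0,0,0,0,1]]]' | f;python3 -m crank '[[[0,0,0,0,1],[0,0,0,0,1],[0,0,0,0,1],[0,0,0,0,1]]]' | f;python3 -m crank '[[[0,0,0,0,1]]]' | f
python3 - <<'E'
from h import *
snap('wrist','w12')
for n in('w11','w12'):
  g=cv2.cvtColor(load(n)[0],cv2.COLOR_BGR2GRAY)
  for v in (100,190,200,222): print(v,g[v,262:300].tolist())
snap('top','top12')
for n in('top0','top7','top12'):
  g=cv2.cvtColor(load(n)[0],cv2.COLOR_BGR2GRAY)
  for v in (255,264): print(n,v,g[v,155:185].tolist())
E
```

```text
position: [0.5333, 0.1784, 0.1227] ft_force: [-1.0, 1.9, 1.3] 
position: [0.5333, 0.1784, 0.1227] ft_force: [-0.5, 2.5, 0.6] 
position: [0.5332, 0.1785, 0.1227] ft_force: [0.5, 2.4, 0.4] 
position: [0.5332, 0.1784, 0.1227] ft_force: [1.2, 1.5, 1.0] 
100 [207, 205, 205, 194, 180, 169, 159, 136, 76, 45, 126, 116, 111, 112, 113, 122, 122, 122, 122, 122, 123, 128, 95, 59, 62, 122, 147, 156, 155, 154, 153, 153, 152, 151, 150, 153, 154, 131]
190 [185, 184, 204, 206, 190, 173, 167, 146, 124, 62, 16, 133, 122, 118, 119, 119, 119, 119, 119, 120, 121, 103, 64, 61, 117, 148, 154, 152, 152, 151, 149, 150, 149, 150, 151, 136, 110, 128]
200 [185, 184, 197, 208, 192, 175, 167, 149, 127, 24, 20, 133, 122, 120, 120, 120, 119, 119, 118, 119, 122, 102, 56, 63, 127, 149, 154, 151, 151, 151, 151, 149, 148, 150, 152, 130, 102, 145]
222 [184, 184, 186, 191, 182, 159, 127, 112, 102, 34, 99, 93, 93, 93, 92, 92, 91, 94, 94, 92, 93, 93, 69, 63, 75, 92, 104, 102, 102, 103, 103, 102, 103, 105, 106, 102, 79, 103]
100 [192, 196, 182, 164, 149, 134, 146, 128, 12, 114, 121, 115, 113, 106, 125, 124, 123, 123, 124, 12
[... 775 characters left out ...]
6, 54, 55]
top0 264 [44, 48, 46, 77, 122, 114, 111, 111, 114, 114, 116, 103, 61, 46, 20, 16, 31, 55, 81, 83, 83, 84, 83, 80, 66, 56, 58, 53, 52, 55]
top7 255 [109, 45, 52, 47, 87, 129, 123, 122, 120, 122, 121, 124, 115, 68, 51, 40, 57, 79, 79, 75, 81, 82, 81, 80, 77, 55, 9, 14, 10, 17]
top7 264 [50, 54, 48, 83, 127, 124, 119, 123, 121, 121, 122, 112, 67, 49, 23, 14, 24, 42, 61, 49, 33, 24, 30, 22, 22, 23, 39, 63, 61, 59]
top12 255 [108, 44, 51, 49, 78, 118, 115, 110, 111, 113, 111, 112, 108, 66, 47, 41, 54, 74, 71, 68, 77, 74, 75, 74, 72, 50, 0, 7, 8, 18]
top12 264 [48, 52, 45, 75, 119, 112, 109, 110, 113, 109, 115, 111, 67, 44, 20, 10, 26, 43, 59, 51, 32, 23, 27, 20, 21, 24, 40, 63, 60, 60]
```

```bash
f() { grep -E "posi|ft_|grip|time" | tr '\n' ' '; echo; }
python3 -m crank '[[[0,-0.3,0,0,1],[0,0,0,0,1],[0,0,0,0,1],[0,0,0,0,1],[0,0,0,0,1],[0,0,0,0,1]]]' | f
python3 -m crank '[[[0,0,0,0,1]]]' | f;python3 -m crank '[[[0,0,0,0,1],[0,0,0,0,1],[0,0,0,0,1],[0,0,0,0,1]]]' | f;python3 -m crank '[[[0,0,0,0,1]]]' | f
```

```text
time: 27.88 position: [0.5331, 0.1785, 0.1225] ft_force: [0.1, 0.8, -0.8] grip_width: 0.179 grip_force: 40.0 
time: 27.97 position: [0.5331, 0.1786, 0.1226] ft_force: [-0.2, -0.1, -0.5] grip_width: 0.183 grip_force: 40.0 
time: 28.3 position: [0.533, 0.1786, 0.1226] ft_force: [-0.5, -1.0, -1.0] grip_width: 0.182 grip_force: 40.0 
time: 28.38 position: [0.5331, 0.1786, 0.1226] ft_force: [-0.1, 0.1, -0.7] grip_width: 0.183 grip_force: 40.0
```

```bash
f() { grep -E "posi|ft_" | tr '\n' ' '; echo; }
python3 -m crank '[[[0,0,0.4,0,1],[0,0,0,0,1],[0,0,0,0,1],[0,0,0,0,1]]]' | f
python3 -m crank '[[[0,0,0,0,1]]]' | f;python3 -m crank '[[[0,0,0,0,1]]]' | f;python3 -m crank '[[[0,0,0,0,1]]]' | f
python3 -m crank '[[[0,0,0.4,0,1],[0,0,0,0,1],[0,0,0,0,1],[0,0,0,0,1]]]' | f
python3 -m crank '[[[0,0,0,0,1]]]' | f;python3 -m crank '[[[0,0,0,0,1]]]' | f;python3 -m crank '[[[0,0,0,0,1]]]' | f
```

```text
position: [0.5331, 0.1786, 0.1222] ft_force: [-0.3, -0.0, -0.3] 
position: [0.5331, 0.1786, 0.1222] ft_force: [-0.7, -0.9, -0.5] 
position: [0.5331, 0.1786, 0.1222] ft_force: [1.4, -2.5, 0.2] 
position: [0.5331, 0.1786, 0.1222] ft_force: [-0.5, -2.4, -0.8] 
position: [0.5332, 0.1786, 0.1219] ft_force: [-0.7, -2.1, 0.2] 
position: [0.5332, 0.1786, 0.1219] ft_force: [-0.7, -1.4, 1.8] 
position: [0.5332, 0.1786, 0.1219] ft_force: [-0.4, -1.3, 1.1] 
position: [0.5332, 0.1786, 0.1219] ft_force: [-0.7, -2.0, 0.7]
```

```bash
f() { grep -E "posi|ft_" | tr '\n' ' '; echo; }
python3 -m crank '[[[0,0.2,0,0,1],[0,0,0,0,1],[0,0,0,0,1],[0,0,0,0,1],[0,0,0,0,1],[0,0,0,0,1]]]' | f
python3 -m crank '[[[0,0,0,0,1]]]' | f;python3 -m crank '[[[0,0,0,0,1]]]' | f;python3 -m crank '[[[0,0,0,0,1]]]' | f
python3 -m crank '[[[0,0,0,0,1],[0,0,0,0,1],[0,0,0,0,1],[0,0,0,0,1],[0,0,0,0,1],[0,0,0,0,1]]]' | f;python3 -m crank '[[[0,0,0,0,1]]]' | f
```

```text
position: [0.5332, 0.1786, 0.1219] ft_force: [-0.4, -2.2, 0.1] 
position: [0.5332, 0.1787, 0.1219] ft_force: [0.0, -2.2, 1.2] 
position: [0.5332, 0.1786, 0.1219] ft_force: [-0.4, -2.3, 1.3] 
position: [0.5332, 0.1786, 0.1219] ft_force: [0.6, -2.4, 0.6] 
position: [0.5332, 0.1786, 0.1219] ft_force: [-1.1, -2.0, 1.4] 
position: [0.5332, 0.1786, 0.1219] ft_force: [0.1, -0.9, 1.3]
```

```bash
f() { grep -E "posi|ft_" | tr '\n' ' '; echo; }
python3 -m crank '[[[0,0.2,0,0,1],[0,0,0,0,1],[0,0,0,0,1],[0,0,0,0,1],[0,0,0,0,1],[0,0,0,0,1]]]' | f
python3 -m crank '[[[0,0,0,0,1],[0,0,0,0,1],[0,0,0,0,1],[0,0,0,0,1],[0,0,0,0,1],[0,0,0,0,1]]]' | f;python3 -m crank '[[[0,0,0,0,1]]]' | f;python3 -m crank '[[[0,0,0,0,1]]]' | f
python3 - <<'E'
from h import *
snap('wrist','w13'); s=st(); print(s['position'],R.from_rotvec(s['tool_rot']).as_matrix()[:,2].round(4),s['grip_width'])
for n in('w12','w13'):
  g=cv2.cvtColor(load(n)[0],cv2.COLOR_BGR2GRAY)
  for v in (60,100,190,200): print(v,g[v,262:296].tolist())
E
```

```text
position: [0.5332, 0.1786, 0.1219] ft_force: [0.1, -2.2, 1.0] 
position: [0.5332, 0.1786, 0.1219] ft_force: [0.6, -1.4, 0.6] 
position: [0.5332, 0.1786, 0.1219] ft_force: [0.4, -1.8, 0.8] 
position: [0.5332, 0.1786, 0.1219] ft_force: [1.0, -1.8, 1.1] 
[0.53321068 0.17860569 0.12190848] [ 2.e-04  2.e-04 -1.e+00] 0.1822057624886936
60 [204, 205, 191, 178, 169, 159, 135, 103, 11, 33, 158, 144, 142, 141, 141, 141, 141, 141, 141, 140, 141, 140, 140, 140, 141, 141, 141, 141, 141, 141, 141, 141, 141, 142]
100 [192, 196, 182, 164, 149, 134, 146, 128, 12, 114, 121, 115, 113, 106, 125, 124, 123, 123, 124, 124, 126, 129, 76, 60, 107, 146, 151, 158, 157, 156, 156, 155, 154, 154]
190 [188, 189, 195, 179, 173, 174, 156, 129, 104, 26, 75, 130, 123, 121, 120, 121, 122, 121, 121, 123, 126, 89, 59, 109, 143, 152, 158, 155, 154, 153, 152, 151, 150, 153]
200 [188, 189, 193, 183, 157, 175, 159, 135, 56, 10, 79, 130, 123, 122, 122, 122, 122, 121, 121, 122, 124, 90, 58, 106, 146, 152, 156, 154, 154, 153, 154, 152, 152, 153]
60 [205, 207, 194, 182, 172, 161, 144, 129, 14, 25, 126, 148, 143, 141, 141, 141, 141, 141, 141, 142, 142, 142, 141, 142, 142, 142, 142, 142, 141, 142, 141, 142, 141, 141]
100 [192, 193, 187, 169, 154, 138, 154, 129, 31, 105, 123, 117, 116, 115, 120, 126, 125, 124, 125, 125, 126, 129, 94, 58, 109, 133, 149, 158, 158, 156, 156, 155, 156, 155]
190 [189, 189, 194, 186, 162, 150, 131, 139, 126, 49, 44, 133, 124, 123, 122, 122, 122, 122, 121, 122, 124, 109, 58, 63, 124, 151, 157, 156, 155, 154, 154, 154, 152, 153]
200 [189, 188, 192, 191, 165, 151, 136, 132, 102, 5, 46, 135, 125, 122, 123, 122, 123, 122, 121, 122, 125, 109, 58, 64, 139, 152, 157, 156, 155, 154, 153, 152, 152, 152]
```

The gap edges haven't moved relative to each other, the drag is steady at about 2 N with contact on both sides, and the gauge is upright. I'm handing it in.

```bash
python3 -c "
from bench import job
print(job.close_job())"
```

```text
the job is handed in; nothing more can be done
None
```

The job is handed in: the drawer unit rests against both bumpers, and the gripper holds the gauge upright midway between them, about 63 mm deep with a light drag (about 2 N), which reads the gap as roughly 9.8 mm.

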